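Hang the brass contact plate on the sprung hook beside the orange frame

TASK

Lift the brass plate out of the rack by its black tab and hang it on the steel hook in front of the orange frame that already hangs there: press the frame gently back against its spring with the brass plate, bring the brass plate down behind the hook's upturned tip so that its tongue goes into the bar's channel, press it down on the anvil there with about 9 N, over and above the force that it takes to slide it down in the squeeze, for half a second to bed the contact, then let go, leaving it standing on the anvil. The frame is brittle: never push hard on it or touch it with the gripper, and keep it on the hook; never press the bar with more than about 15 N, and leave everything else where it is.

Things in the scene. Friction and masses are not known exactly. Their poses are not given: they have to be found in the camera images.
- stand: Hook stand, fixed. Grey base 170 x 110 x 12 mm, aluminium post 16 x 40 mm, centred at x = +53 mm (top 127 mm above the table), steel hook running level from the post to the stand's own -x side: a channel bar whose free end carries an upturned tip. Origin: centre of the base's underside; z up.
- bar: The hook's bar, a steel channel open upwards, 20 mm wide (y): two rails 3 mm wide, 12 mm high, tops 120 mm above the table, 14 mm apart. Between them, just behind the tip, lies a copper contact anvil, rigid, 13.6 mm wide, 14 mm long (x). Its top is set 2 to 8 mm below the rails, differently each time, and not reported: feel for it. Origin: rail top height, middle, at the tip's inner face.
- pusher: Black pad on the hook's bar behind the frame: 8 mm thick, 36 mm wide, from 22 mm below to 10 mm above the bar's top. Slides along the bar; a spring drives it to the tip: about 3 N with the frame alone, plus 1.2 N per mm pushed back (20 mm left). It squeezes the plates against the tip so that they do not drop by themselves: sliding a plate down takes 5 to 9 N. Origin: pad face, bar top.
- hook_seat (a point): Point on the hook: height of the rails' top faces, middle of the bar's width, at the inner face of the upturned tip. Axes as the stand's: -x points out past the tip (roughly to the robot's right), +x along the bar to the pusher and post, z up. The tip fills x = -5 to 0 mm, is 20 mm wide and rises 8 mm above the rails.
- frame: Orange insulating frame, brittle, 40 g, already on the hook between tip and pusher. Upright plate 6 mm thick (x), 64 wide (y), 70 high (z), with a window 32 mm wide and 30 mm high whose upper edge is 12 mm below the frame's top. Origin: centre of its underside. More than 18 N between the brass plate and it breaks it.
- frame_eye (a point): Middle of the upper edge of the frame's window, mid thickness; the edge lies on the bar's rails, 3 mm behind the tip's inner face at the start and 9 mm behind it at the end.
- brass: Brass plate to hang, 0.15 to 0.23 kg, upright in one rack slot: 6 mm thick (x), 60 wide (y), 74 high (z), front and back alike, window 32 wide, 36 high, its upper edge 14 mm below the shoulder. From the middle of that edge a contact tongue 5 wide, 10 long points down. On the shoulder a black grip tab, 8 thick (x), 22 wide, 32 high (top 106 mm above the underside). Origin: centre of its underside.
- brass_tongue (a point): Middle of the lower end of the brass plate's tongue, mid thickness: 50 mm above the plate's underside, 24 mm below its shoulder, 24 mm above the window's lower edge. This end is to stand on the copper anvil in the channel.
- rack: Fixed orange rack, base 150 x 90 x 10 mm, with two slots across it (along its y) at x = -36 and +36 mm, walls 34 mm high above the table, slot floor 10 mm above the table, about 1 mm clearance round a plate. Origin: centre of the underside. One slot holds the brass plate, the other the green plate.
- green: Pale green insulating plate with the same outline and black tab as the brass plate but 70 mm high (102 with the tab), no window, 60 g; stands in the rack's other slot; to be left alone. Origin: centre of its underside.
- block: Brass block 55 x 55 x 12 mm with a side lug, lying on the bench; leave alone. Origin: centre of its underside.
- driver: Screwdriver with red handle, 150 mm long, 26 mm thick, lying on the bench; leave alone.
- jar: Small closed jar, 48 mm across, 60 mm high; leave alone. Origin: centre of its underside.
There are look-alikes about, which are no part of the job. What is shaped like the brass but purple is not meant. Leave any red look-alike of the stand alone.

How it is judged:
By the outcome, as a careful person would: the job done as asked, in the order asked, and still so for the second after the job is handed in, with the robot touching nothing.
It also fails if it takes over 72 s, if anything falls off the work surface, if the arm or the gripper's body presses on something with over 40 N, if the wrist force passes 120 N, or if a joint passes its speed limit or range.

ROBOT

A 6-joint arm with a two-finger parallel gripper is mounted at the origin on the work surface. World frame = base frame: x ahead of the robot, y to its left, z up, the work surface at z = 0. Lengths are in mm, angles in degrees, forces in N, time in s.
With the tool pointing down it reaches from about 350 to 850 mm from the base axis. Payload 8.1 kg.
Tool frame: the origin (TCP) lies between the finger pads; the fingertips stand 22 mm ahead of it and the grasp point (between the pads) lies 3 mm ahead of it (r.nose_length is the z of the fingertips in the tool frame, in mm); z points along the fingers, x is the direction in which the jaws open and shut, and the axes are right-handed (so a half turn about z gives the same grasp; the last joint's range is limited). The gripper opens to 85 mm and grips with 20 to 120 N. Pads are 22 mm wide; open, the fingers measure 114 mm over their backs; the gripper's body (76 mm by 85 mm) begins 54 mm behind the grasp point. The pads swing forward as they close: fully open they stand 13 mm farther back than shut.
Start: joints at [62.716, 7.471, 85.268, -0, 87.261, -4.893], TCP at [228.536, 554.776, 253.292] pointing down, gripper open.
Joint ranges: [-169.43, 169.43], [-51.17, 129.36], [1.28, 143.12], [-76.62, 256.62], [0, 156.53], [-152.29, 152.29]. Speed limits (degrees/s): [136.94, 136.94, 159.86, 180, 180, 180].

INTERFACE

Orientations are given as [roll, pitch, yaw] about the fixed x, y, z axes, in that order (R = Rz(yaw) Ry(pitch) Rx(roll)).
In Python, from bench import r gives the robot as it stands.
- The arm moves only by the shell command python3 -m jog 'ROWS' [FORCE]. ROWS is JSON, a list of rows, each a list of 5 numbers: the shift along the tool's x, y, z in m, then the turn about the tool's z in degrees, then the opening in per cent of the stroke, from 0 (shut) to 100 (fully open). A call has 1 to 8 rows; each row is the pose to reach, as a shift and turn from the pose measured when the call began, along the tool's axes at that moment; what a row does not reach only later rows make up. A row lasts 1/10 s, in which the tool goes at most 50 mm and 8.59 degrees, less where a joint would pass 70% of its speed; a pose out of reach is approached as far as the arm can. A call with a gripper value outside its range is refused whole. The fingers move at their own pace and stop on an object; FORCE is the grip in N (left out, the last holds). Time passes only in rows, so rows that repeat a pose let the fingers close. It gives the time, the measured TCP pose, the force and the opening at its end, in the units of the state.
- r.sense(): the state, without advancing time (a new reading comes with each control period).
- r.snapshot(name): name is "scene" or "top"; returns a dict with "image" (480x640x3 uint8, red, green, blue), "K" (3x3 intrinsics, pixels), "distortion" ([k1, k2, p1, p2, k3] as OpenCV has them; the pictures are not rectified), "T" (4x4, takes a point from camera to world coordinates). Camera axes: x right, y down, z forward; pixel columns grow to the right and rows downward; lengths in mm; the calibration is good to about 2 mm. A picture is of the moment at which its call begins. There is no depth.
- r.hand_in(): hands the job in, once; it reports no verdict.
Trained networks look in a picture, given as the dict that the camera call returned (one of the last four; its "shot" number tells which), for a name from the list of things; names that differ only in an ending like _2 or _b are one class to them, and where a whole thing is asked for, a point or a joint stands for the part that bears it (a point fixed in the world has none). Each returns a list of dicts, best first, with "conf" (0 to 1); they miss things now and then, are a little off and sometimes report something else, mostly with a low value. They report only what shows in the picture. A call takes as long as a camera call. They do not tell look-alikes from the thing itself.
- r.search_frame(picture, label): "bbox" ([left, top, right, bottom] in pixels, round what is visible of it).
- r.pinpoint(picture, label): "uv" ([column, row] in pixels: a listed point, or the origin of a listed thing).
The state is a dict: "time": time; "joint_pos": joint angles; "qd": joint speeds; "joint_efforts": joint torques, N m; "tool_pos": TCP position; "tcp_rot": TCP orientation; "ft_force": force on the tool from outside, world axes, zero at the start; "wrist_torque": the same for the moment, N m; "finger_gap": finger opening in mm.
Only numpy, scipy, OpenCV 4.12 (cv2) and the standard library are available. Lean on these libraries where they do the work, as an engineer would, in place of code of your own. Each camera call takes 0.05 s, during which the arm holds its last target. There are 200 camera calls.

## Working session

There is one attempt and no reset: what is moved stays moved. The work goes in short steps, Python scripts to look and compute and a shell command to move; the robot and the scene stay as the last step left them, time stands still between calls to the robot, and variables do not carry over. Pictures are saved under pics/ and viewed, about 8 in all and at most 12, crops included, and the job is handed in when it is done.

```bash
ls; mkdir -p pics; python3 - <<'E'
from bench import r
import cv2
print(r.sense())
for n in("scene","top"):
    p=r.snapshot(n); cv2.imwrite(f"pics/{n}0.png",p["image"][:,:,::-1]); print(n,p["K"],p["T"],p["distortion"])
    for l in("stand","hook_seat","frame","frame_eye","brass","brass_tongue","rack","green","pusher"):
        print(l,[(x["conf"],x["bbox"]) for x in r.search_frame(p,l)] if l not in("hook_seat","frame_eye","brass_tongue") else "", [(x["conf"],x["uv"]) for x in r.pinpoint(p,l)])
E
```

```text
pics
{'time': 0.0, 'joint_pos': array([ 6.27154837e+01,  7.51436084e+00,  8.53293800e+01, -2.48161290e-05,
        8.72600100e+01, -4.89549428e+00]), 'qd': array([-0.03121788,  0.02089934, -0.02647356,  0.11260152,  0.06336286,
        0.09227633]), 'joint_efforts': array([ 1.06968713e-03, -5.69396603e+01, -5.00550771e+01, -5.96934069e-05,
        1.47410732e-02, -1.22252118e-05]), 'tool_pos': array([228.3093762 , 554.32500027, 252.25120327]), 'tcp_rot': array([-1.79991171e+02,  1.03374440e-01,  6.76109872e+01]), 'ft_force': array([-0.38317218, -0.71709383,  0.13863449]), 'wrist_torque': array([ 0.04865517, -0.00029421, -0.02984616]), 'finger_gap': 85.34810532538918}
scene [[499.54500996   0.         319.15383916]
 [  0.         499.54500996 236.59681001]
 [  0.           0.           1.        ]] [[ 6.99009980e-01  4.01688653e-01 -5.91634408e-01  1.04505002e+03]
 [ 7.14788838e-01 -4.17332791e-01  5.61168654e-01 -5.18780288e+02]
 [-2.14933581e-02 -8.15156161e-01 -5.78842352e-01  6.23867155e+02]
 [ 0.00000000e+00  0.00000000e+00  0.00000000e+00  1.00000000e+00]] [-0.03074065  0.      
[... 1476 characters left out ...]
204.5]), (0.76, [461.8, 342.3]), (0.41, [183.5, 206.5]), (0.25, [189.9, 225.2])]
frame [(0.87, [454.6, 184.9, 474.2, 226.5])] [(0.59, [459.5, 207.3]), (0.38, [190.8, 238.9])]
frame_eye  [(0.62, [467.4, 202.5])]
brass [(0.71, [234.0, 234.3, 269.5, 252.4]), (0.57, [163.7, 235.7, 207.2, 250.3])] [(0.77, [257.3, 244.0])]
brass_tongue  [(0.86, [185.8, 241.7])]
rack [(0.86, [155.1, 179.0, 220.6, 271.2])] [(0.67, [188.5, 225.5]), (0.27, [189.4, 243.9]), (0.25, [183.2, 205.1])]
green [(0.77, [158.0, 197.8, 197.1, 215.0])] [(0.79, [180.3, 209.3])]
pusher [(0.64, [440.0, 191.7, 468.9, 218.6]), (0.56, [441.5, 330.6, 463.4, 355.1])] [(0.85, [462.9, 345.9]), (0.8, [465.1, 203.5]), (0.22, [318.0, 143.3])]
```

View pics/scene0.png

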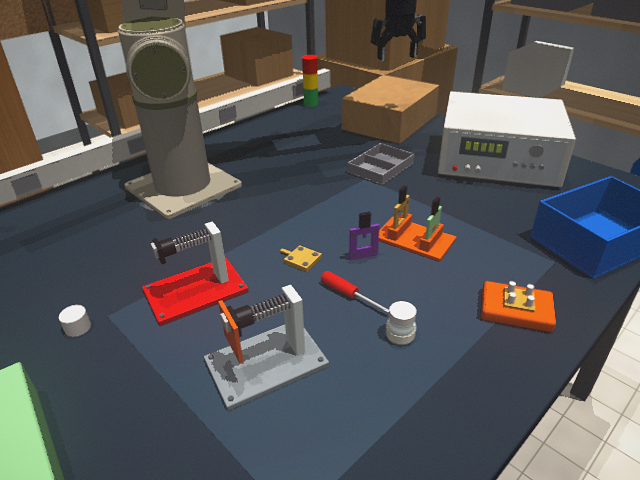

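View pics/top0.png

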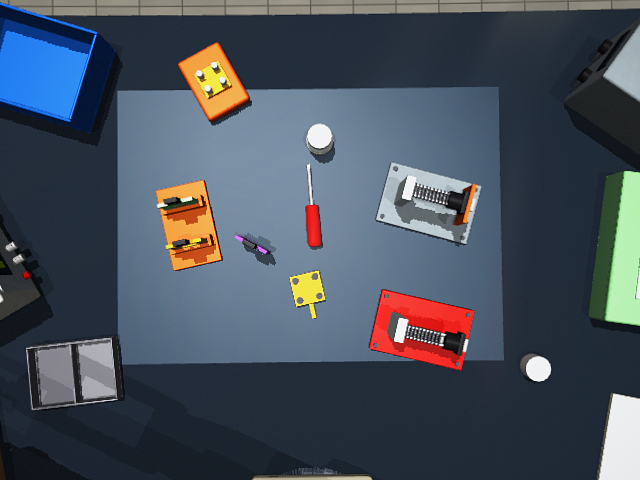

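The grey stand, with the orange frame on its hook, is at top (425,206) and the red look-alike at (419,328). There are three plates with this outline:
- The yellow plate in the rack slot at top (187,243), scene (400,215), is the brass one. It is brass-coloured, has a window and stands in a slot.
- The purple plate at top (254,244), scene (364,240), is not the one meant.
- The green plate is at top (180,204), scene (436,220).

I'll measure next and make one enlarged confirmation crop.

```bash
cat > h.py <<'E'
import numpy as np, cv2
from bench import r
def ray(p,uv):
    n=cv2.undistortPoints(np.array(uv,float).reshape(-1,1,2),p["K"],np.array(p["distortion"])).reshape(-1,2)
    T=np.array(p["T"]); d=np.c_[n,np.ones(len(n))]@T[:3,:3].T
    return T[:3,3],d
def atz(p,uv,z):
    o,d=ray(p,uv); return o+d*((z-o[2])/d[:,2])[:,None]
def proj(p,X):
    T=np.linalg.inv(np.array(p["T"])); return cv2.projectPoints(np.array(X,float).reshape(-1,1,3),cv2.Rodrigues(T[:3,:3])[0],T[:3,3],p["K"],np.array(p["distortion"]))[0].reshape(-1,2)
def tri(ps,uvs):
    A=np.zeros((3,3));b=np.zeros(3)
    for p,u in zip(ps,uvs):
        o,d=ray(p,[u]); d=d[0]/np.linalg.norm(d[0]); M=np.eye(3)-np.outer(d,d); A+=M;b+=M@o
    return np.linalg.solve(A,b)
def sense(n=1):
    s=r.sense(); print("t",s["time"],"tcp",s["tool_pos"].round(2),s["tcp_rot"].round(2),"F",s["ft_force"].round(2),"M",s["wrist_torque"].round(3),"gap",round(s["finger_gap"],2)); return s
E
python3 - <<'E'
from h import *
s=r.snapshot("scene"); t=r.snapshot("top")
def rect(p,mask,z):
    c=max(cv2.findContours(mask,cv2.RETR_EXTERNAL,cv2.CHAIN_APPROX_NONE)[0],key=cv2.contourArea)
    P=atz(p,c.reshape(-1,2),z)[:,:2].astype(np.float32)
    (c0,sz,a)=cv2.minAreaRect(P); print(np.round(c0,1),np.round(sz,1),round(a,1))
for nm,p,box_st,box_r in(("top",t,(370,155,490,250),(150,172,226,276)),("scene",s,(200,310,335,412),(375,215,460,262))):
    hsv=cv2.cvtColor(p["image"],cv2.COLOR_RGB2HSV); 
    def sub(b,m):
        o=np.zeros_like(m); o[b[1]:b[3],b[0]:b[2]]=m[b[1]:b[3],b[0]:b[2]]; return o
    grey=((hsv[...,1]<60)&(hsv[...,2]>105)).astype(np.uint8)
    org=((hsv[...,0]>4)&(hsv[...,0]<16)&(hsv[...,1]>150)&(hsv[...,2]>110)).astype(np.uint8)
    print(nm); rect(p,sub(box_st,grey),12); rect(p,sub(box_r,org),10)
for l,su,tu in(("stand",(268.6,360.3),(425.7,206)),("seat",(224.3,321.2),(468.3,204.5)),("tongue",(400.9,212.3),(185.8,241.7))):
    print(l,tri([s,t],[su,tu]).round(1))
a=cv2.resize(s["image"][175:265,340:460],None,fx=6.6,fy=6.6,interpolation=3)[:,:,::-1]
def cr(p,x,y,w,h,f): return cv2.resize(p["image"][y:y+h,x:x+w],(f*w,f*h),interpolation=cv2.INTER_CUBIC)[:,:,::-1]
A=np.vstack([np.hstack([cr(s,350,175,100,75,4),cr(t,145,190,100,75,4)]),np.hstack([cr(s,200,280,133,100,3),cr(t,365,155,133,100,3)]) if 0 else np.hstack([cr(s,205,285,100,75,4),cr(t,390,165,100,75,4)])])
cv2.imwrite("pics/crop1.png",A)
E
```

```text
top
[ 595.9 -217. ] [170.2 110.2] 74.3
[517.2 211.7] [84.9 56.3] 89.3
scene
[ 588.9 -207.4] [185.6 132. ] 74.4
[560.2 228.4] [150.5 125.1] 12.3
stand [ 5.922e+02 -2.123e+02 -3.000e-01]
seat [ 580.6 -265.8  117.8]
tongue [527.1 212.1  57.1]
```

View pics/crop1.png

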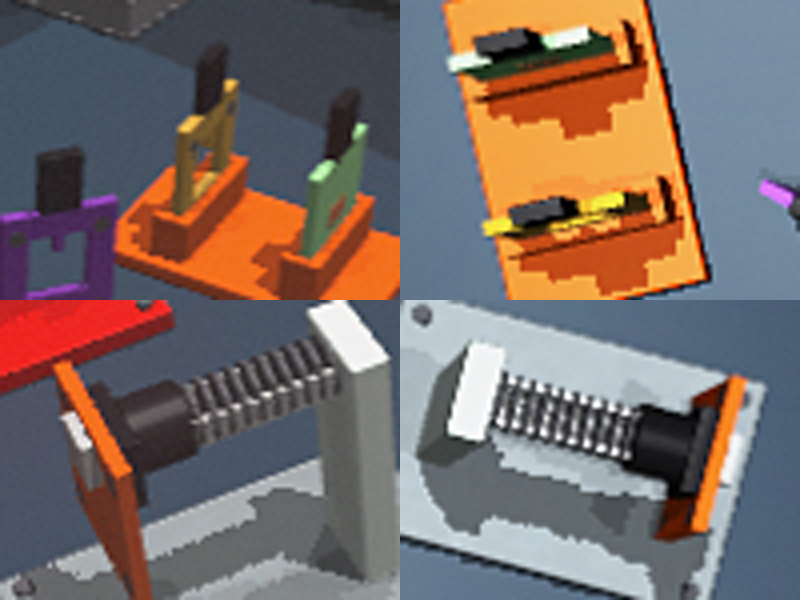

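The crop confirms the yellow windowed plate in the rack, with its tongue and black tab at scene (403,192). It also shows the grey stand's tip in front of the orange frame at scene (224,318). Now a finer fit of the tab, rack and frame.

```bash
python3 - <<'E'
from h import *
from scipy.optimize import minimize
s=r.snapshot("scene"); t=r.snapshot("top")
def hsv(p): return [c.astype(int) for c in cv2.split(cv2.cvtColor(p["image"],cv2.COLOR_RGB2HSV))]
def box(m,b): o=np.zeros(m.shape,np.uint8); o[b[1]:b[3],b[0]:b[2]]=m[b[1]:b[3],b[0]:b[2]]; return o
H,S,V=hsv(t)
m=box(((H>2)&(H<18)&(S>140)&(V>60)),(150,172,226,276))
P=cv2.convexHull(np.argwhere(m)[:,::-1].astype(np.int32)).reshape(-1,2)
W=atz(t,P,10)[:,:2].astype(np.float32); print("rack",cv2.minAreaRect(W))
# model silhouettes
def hull(p,c,yaw,dims,z0):
    a=np.radians(yaw);R=np.array([[np.cos(a),-np.sin(a)],[np.sin(a),np.cos(a)]])
    pts=[np.r_[np.array(c)+R@[i*dims[0]/2,j*dims[1]/2],z] for i in(-1,1) for j in(-1,1) for z in(z0,z0+dims[2])]
    return cv2.convexHull(proj(p,pts).astype(np.float32)).reshape(-1,2)
def render(h):
    o=np.zeros((480,640),np.uint8); cv2.fillConvexPoly(o,np.round(h*64).astype(np.int32),255,cv2.LINE_AA,6); return o/255.
def iou(p,m,h):
    k=render(h); return np.minimum(k,m).sum()/np.maximum(k,m).sum()
Hs,Ss,Vs=hsv(s)
mt=box(V<75,(170,236,193,246)).astype(float); ms=box(Vs<62,(396,183,412,206)).astype(float)
print("tab px",mt.sum(),ms.sum(),np.argwhere(mt).mean(0),np.argwhere(ms).mean(0))
for nm,ps in(("both",[(t,mt),(s,ms)]),("top",[(t,mt)])):
    best=minimize(lambda q:-sum(iou(p,m,hull(p,q[:2],q[2],(8,22,32),84)) for p,m in ps),[527,212,12.5],method="Nelder-Mead",options=dict(initial_simplex=[[527,212,12],[532,212,12],[527,217,12],[527,212,17]]))
    print("tab",nm,best.x.round(1),best.fun)
mo=box((H>2)&(H<18)&(S>140)&(V>60),(450,180,480,232)).astype(float)
mos=box((Hs>2)&(Hs<18)&(Ss>140)&(Vs>60),(212,298,245,368)).astype(float)
# frame: underside z=120-58=62, only outline
for nm,ps in(("top",[(t,mo)]),("scene",[(s,mos)])):
    best=minimize(lambda q:-sum(iou(p,m,hull(p,q[:2],q[2],(6,64,70),62)) for p,m in ps),[581,-264,74.3],method="Nelder-Mead",options=dict(initial_simplex=[[581,-264,74],[586,-264,74],[581,-259,74],[581,-264,79]]))
    print("frame",nm,best.x.round(1),best.fun)
# frame top edge px in top view
ys,xs=np.nonzero(mo); print("mo",mo.sum(),xs.min(),xs.max(),ys.min(),ys.max())
E
```

```text
rack ((560.285888671875, 218.87351989746094), (149.66217041015625, 89.65672302246094), 12.190914154052734)
tab px 48.0 110.0 [242.97916667 182.02083333] [193.90909091 402.27272727]
tab both [524.7 212.1  24.3] -1.0974815940587448
tab top [525.6 212.4  -0.7] -0.37427316590374865
frame top [ 583.3 -263.    71.1] -0.46318505491971057
frame scene [ 582.7 -262.    71.2] -0.6758820852027214
mo 253.0 454 475 184 224
```

```bash
cat >> h.py <<'E'
def to(x,y,z,yaw):
    s=sense(); a=np.radians(s["tcp_rot"][2]); p=s["tool_pos"]; d=np.array([x,y,z])-p
    if abs(abs(s["tcp_rot"][0])-180)>3: print("TILT")
    tw=-(yaw-s["tcp_rot"][2]); tw=(tw+180)%360-180
    print("tool dx,dy,dz m, turn:",np.round([(d[0]*np.cos(a)+d[1]*np.sin(a))/1e3,(d[0]*np.sin(a)-d[1]*np.cos(a))/1e3,-d[2]/1e3],4),round(tw,2))
E
python3 -m jog '[[-0.02,0.04,0.01,7,40],[-0.045,0.09,0.02,14,40],[-0.07,0.139,0.03,21,40],[-0.093,0.184,0.04,28,40],[-0.115,0.229,0.05,35,40],[-0.138,0.274,0.055,42,40],[-0.16,0.319,0.06,49,40],[-0.183,0.364,0.065,55,40]]' 20
python3 -c "from h import *; to(525.1,211.3,170,12.2)"
```

```text
time: 2.6
tool_pos: [485.3, 258.2, 190.0]
tcp_rot: [-180.0, -0.0, 12.3]
ft_force: [1.2, 0.8, 0.1]
finger_gap: 33.9
t 2.6 tcp [485.33 258.16 190.  ] [-1.7999e+02 -3.0000e-02  1.2330e+01] F [1.17 0.8  0.15] M [-0.001  0.033 -0.002] gap 33.92
tool dx,dy,dz m, turn: [0.0288 0.0543 0.02  ] 0.13
```

```bash
python3 -m jog '[[0.015,0.03,0.008,0.1,40],[0.0288,0.0543,0.016,0.1,40],[0.0288,0.0543,0.02,0.1,40],[0.0288,0.0543,0.02,0.1,40]]'
python3 - <<'E'
from h import *
to(525.1,211.3,110,12.2)
s=r.snapshot("scene"); t=r.snapshot("top")
def cr(p,x,y,w,h,f): return cv2.resize(p["image"][y:y+h,x:x+w],(f*w,f*h),interpolation=cv2.INTER_CUBIC)[:,:,::-1]
cv2.imwrite("pics/c2.png",np.hstack([cr(s,350,135,100,120,4),cr(t,140,185,100,120,4)]))
E
```

```text
time: 3.0
tool_pos: [524.7, 210.8, 169.1]
tcp_rot: [-180.0, 0.1, 12.1]
ft_force: [-1.2, -0.4, 0.0]
finger_gap: 34.4
t 3.0 tcp [524.7  210.77 169.12] [-1.7998e+02  7.0000e-02  1.2140e+01] F [-1.19 -0.42  0.05] M [0.073 0.043 0.012] gap 34.38
tool dx,dy,dz m, turn: [ 0.0005 -0.0004  0.0591] -0.06
```

View pics/c2.png

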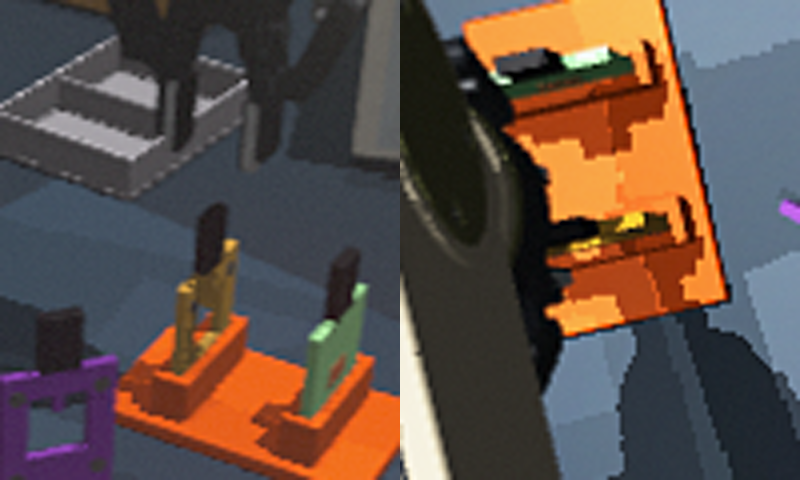

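The open fingers, at crop (177,130) and (262,150), straddle the tab at (212,205). I'll go down, then close gently and let it settle before gripping hard.

```bash
python3 -m jog '[[0.0,0,0.02,0,40],[0.0,0,0.04,0,40],[0.0,0,0.052,0,40],[0.0,0,0.059,0,40],[0.0,0,0.059,0,40]]'
python3 -m jog '[[0,0,0,0,5],[0,0,0,0,0],[0,0,0,0,0],[0,0,0,0,0],[0,0,0,0,0],[0,0,0,0,0],[0,0,0,0,0]]' 20
python3 -c "from h import *; to(525.1,211.3,110,12.2)"
```

```text
time: 3.6
tool_pos: [523.7, 212.4, 110.3]
tcp_rot: [-180.0, 0.1, 12.3]
ft_force: [-0.3, -0.5, 0.4]
finger_gap: 34.5
time: 4.3
tool_pos: [524.5, 212.7, 111.5]
tcp_rot: [-180.0, -0.0, 12.3]
ft_force: [-0.2, 1.4, 6.3]
finger_gap: 7.5
t 4.3 tcp [524.49 212.69 111.46] [-1.7996e+02 -4.0000e-02  1.2320e+01] F [-0.22  1.4   6.33] M [0.102 0.084 0.004] gap 7.48
tool dx,dy,dz m, turn: [0.0003 0.0015 0.0015] 0.12
```

```bash
for i in 1 2 3 4; do python3 -m jog '[[0,0,0,0,0]]' 80 | tr '\n' ' '; echo; done; for i in 1 2 3; do python3 -m jog '[[0,0,0,0,0]]' | tr '\n' ' '; echo; done
```

```text
time: 4.4 tool_pos: [524.6, 212.6, 111.6] tcp_rot: [-180.0, -0.1, 12.3] ft_force: [-0.1, 0.8, -1.0] finger_gap: 6.6 
time: 4.5 tool_pos: [524.6, 212.6, 111.6] tcp_rot: [-180.0, -0.1, 12.3] ft_force: [0.7, 1.0, 1.2] finger_gap: 6.4 
time: 4.6 tool_pos: [524.5, 212.6, 111.6] tcp_rot: [-180.0, -0.0, 12.3] ft_force: [-0.0, 0.7, 1.5] finger_gap: 6.5 
time: 4.7 tool_pos: [524.6, 212.6, 111.6] tcp_rot: [-180.0, -0.0, 12.3] ft_force: [-0.9, 1.4, 2.7] finger_gap: 7.0 
time: 4.8 tool_pos: [524.5, 212.6, 111.6] tcp_rot: [-180.0, -0.0, 12.3] ft_force: [-0.5, 0.3, 3.0] finger_gap: 6.3 
time: 4.9 tool_pos: [524.5, 212.6, 111.6] tcp_rot: [-180.0, -0.0, 12.3] ft_force: [-0.3, 0.4, 3.0] finger_gap: 6.2 
time: 5.0 tool_pos: [524.5, 212.6, 111.6] tcp_rot: [-180.0, -0.0, 12.3] ft_force: [-0.0, 0.6, 1.5] finger_gap: 6.9
```

```bash
python3 -m jog '[[0,0,-0.005,0,0],[0,0,-0.015,0,0],[0,0,-0.03,0,0],[0,0,-0.055,0,0],[0,0,-0.085,0,0],[0,0,-0.115,0,0],[0,0,-0.14,0,0],[0,0,-0.155,0,0]]'
python3 -m jog '[[0,0,0,0,0],[0,0,0,0,0]]'
python3 - <<'E'
from h import *
to(571.5,-303.9,266,74.3)
s=r.snapshot("scene"); t=r.snapshot("top")
def cr(p,x,y,w,h,f): return cv2.resize(p["image"][y:y+h,x:x+w],(f*w,f*h),interpolation=cv2.INTER_CUBIC)[:,:,::-1]
cv2.imwrite("pics/c3.png",np.hstack([cr(s,350,70,120,200,3)]))
E
```

```text
time: 5.8
tool_pos: [525.0, 212.6, 270.6]
tcp_rot: [-179.9, -0.2, 12.3]
ft_force: [0.3, -0.3, -1.3]
finger_gap: 6.6
time: 6.0
tool_pos: [525.0, 212.7, 270.9]
tcp_rot: [-179.9, -0.3, 12.3]
ft_force: [0.6, 0.3, -2.3]
finger_gap: 6.5
t 6.0 tcp [525.04 212.68 270.88] [-179.93   -0.28   12.3 ] F [ 0.6   0.35 -2.3 ] M [0.005 0.073 0.046] gap 6.45
tool dx,dy,dz m, turn: [-0.0647  0.5146  0.0049] -62.0
```

View pics/c3.png

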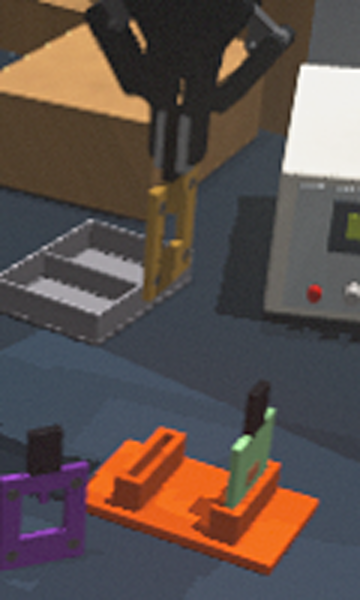

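```bash
python3 -m jog '[[-0.003,0.02,0,-4,0],[-0.008,0.06,0,-10,0],[-0.013,0.1,0,-17,0],[-0.018,0.14,0,-24,0],[-0.023,0.18,0,-31,0],[-0.028,0.22,0,-38,0],[-0.033,0.255,0,-45,0],[-0.037,0.28,0,-50,0]]'
python3 -c "from h import *; to(571.5,-303.9,266,74.3)"
```

```text
time: 6.9
tool_pos: [546.8, -71.2, 266.6]
tcp_rot: [-179.9, -0.0, 62.5]
ft_force: [-0.5, 1.7, -1.7]
finger_gap: 6.5
t 6.9 tcp [546.81 -71.24 266.55] [-1.7988e+02 -3.0000e-02  6.2500e+01] F [-0.46  1.74 -1.73] M [-0.02  -0.023 -0.061] gap 6.55
tool dx,dy,dz m, turn: [-0.195   0.1293  0.0006] -11.8
```

```bash
python3 -m jog '[[-0.03,0.02,0,-3,0],[-0.06,0.04,0,-6,0],[-0.095,0.063,0,-9,0],[-0.13,0.086,0,-11.8,0],[-0.16,0.106,0,-11.8,0],[-0.183,0.121,0,-11.8,0],[-0.195,0.1293,0,-11.8,0],[-0.195,0.1293,0,-11.8,0]]'
python3 -c "from h import *; to(571.5,-303.9,181.6,74.3)"
```

```text
time: 7.7
tool_pos: [570.7, -305.1, 264.2]
tcp_rot: [-179.7, -0.1, 74.2]
ft_force: [-0.1, 1.1, -1.9]
finger_gap: 6.6
t 7.7 tcp [ 570.68 -305.14  264.16] [-1.7972e+02 -1.0000e-01  7.4180e+01] F [-0.11  1.12 -1.94] M [0.033 0.048 0.023] gap 6.57
tool dx,dy,dz m, turn: [0.0014 0.0005 0.0826] -0.12
```

```bash
python3 -m jog '[[0.001,0,0.02,0,0],[0.001,0,0.045,0,0],[0.001,0,0.068,0,0],[0.001,0,0.08,0,0],[0.001,0,0.0826,0,0],[0.001,0,0.0826,0,0],[0.001,0,0.0826,0,0]]'
python3 - <<'E'
from h import *
to(571.5,-303.9,181.6,74.3)
s=r.snapshot("scene"); t=r.snapshot("top")
bt=[(x["conf"],np.round(x["uv"],1)) for x in r.pinpoint(s,"brass_tongue")]
hs=[(x["conf"],np.round(x["uv"],1)) for x in r.pinpoint(s,"hook_seat")]
print(bt,hs)
p=r.sense()["tool_pos"]; print("pred tongue",proj(s,[[p[0],p[1],p[2]-51.6]]),"seat",proj(s,[[582.3,-265.4,120]]))
def cr(p,x,y,w,h,f): return cv2.resize(p["image"][y:y+h,x:x+w],(f*w,f*h),interpolation=cv2.INTER_CUBIC)[:,:,::-1]
cv2.imwrite("pics/c4.png",cr(s,150,260,130,115,6))
E
```

```text
time: 8.4
tool_pos: [571.4, -304.1, 183.3]
tcp_rot: [-179.9, -0.1, 74.2]
ft_force: [-0.6, -0.3, -1.5]
finger_gap: 6.3
t 8.4 tcp [ 571.4  -304.1   183.26] [-1.7985e+02 -6.0000e-02  7.4190e+01] F [-0.59 -0.27 -1.47] M [ 0.015 -0.043 -0.037] gap 6.3
tool dx,dy,dz m, turn: [0.0002 0.     0.0017] -0.11
[(0.65, array([364.7, 234.1])), (0.58, array([198.4, 327.9]))] [(0.75, array([227.1, 321. ])), (0.2, array([302.4, 257.7]))]
pred tongue [[197.58675717 324.9928024 ]] seat [[226.4850252  320.51573977]]
```

View pics/c4.png

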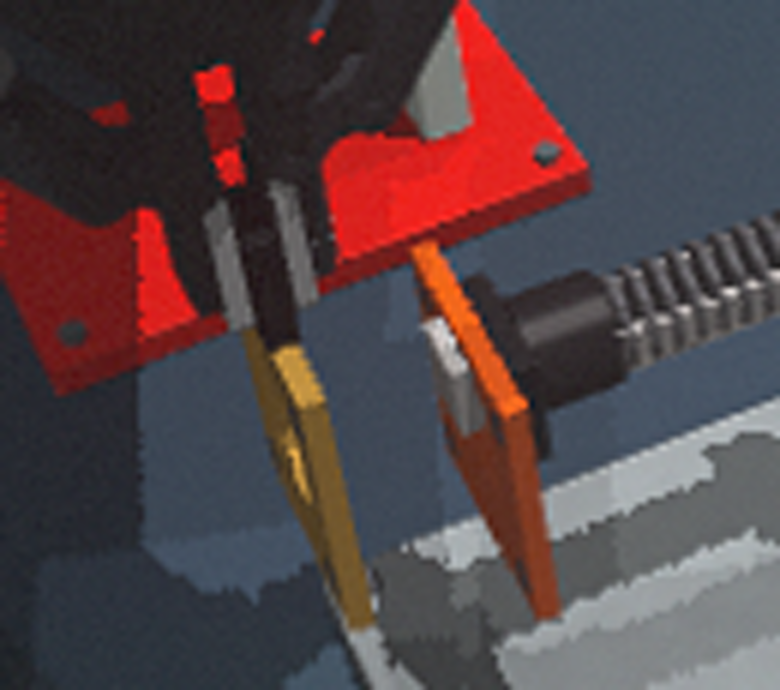

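The plate hangs upright in the jaws, at crop (310,480), in front of the tip at (450,375). The network puts the tongue about 3 px lower than predicted, so I'll check the heights using plate and frame corners.

```bash
python3 - <<'E'
from h import *
s=r.snapshot("scene"); t=r.snapshot("top"); p=r.sense()["tool_pos"]
a=np.radians(74.2);u=np.array([np.cos(a),np.sin(a)]);v=np.array([-u[1],u[0]])
def corners(c,w,zb,h):
    return {k:proj(s,[np.r_[np.array(c)-v*w/2+u*3*e,z]])[0].round(1) for k,e,z in(("top-x",-1,zb+h),("top+x",1,zb+h),("bot-x",-1,zb),("bot+x",1,zb))}
b=p[2]-101.6; print("tcp",p.round(1)); print("brass pred",corners(p[:2],60,b,74)); print("brass 5 lower",corners(p[:2],60,b-5,74))
seat=np.array([582.3,-265.4]); print("frame pred",corners(seat+3*u,64,62,70))
im=s["image"]
def cr(x,y,w,h,f):return cv2.resize(im[y:y+h,x:x+w],(f*w,f*h),interpolation=cv2.INTER_CUBIC)[:,:,::-1].copy()
A=cr(185,300,65,70,8)
for c,col in((corners(p[:2],60,b,74),(255,0,255)),(corners(seat+3*u,64,62,70),(255,255,0))):
    for q in c.values():
        cv2.circle(A,tuple(np.round((q-[185,300]+.5)*8).astype(int)),4,col,1)
cv2.imwrite("pics/c5.png",A)
for l in("brass","frame","pusher","stand"): print(l,[(x["conf"],np.round(x["bbox"],1)) for x in r.search_frame(s,l)][:2],[(x["conf"],np.round(x["uv"],1)) for x in r.pinpoint(s,l)][:2])
print("brass org pred",proj(s,[np.r_[p[:2],b]]),"frame org",proj(s,[np.r_[seat+3*u,62]]))
E
```

```text
tcp [ 570.8 -304.2  182.2]
brass pred {'top-x': array([199.3, 327.3]), 'top+x': array([203.7, 325.7]), 'bot-x': array([208., 365.]), 'bot+x': array([212.1, 363.3])}
brass 5 lower {'top-x': array([199.9, 330. ]), 'top+x': array([204.3, 328.4]), 'bot-x': array([208.5, 367.4]), 'bot+x': array([212.6, 365.7])}
frame pred {'top-x': array([233.4, 328.8]), 'top+x': array([237.6, 327.2]), 'bot-x': array([239.4, 363.1]), 'bot+x': array([243.3, 361.5])}
brass [(0.94, array([187.6, 290. , 210.8, 366.8])), (0.79, array([349.8, 215.6, 383.7, 259.1]))] [(0.78, array([362.7, 258.1])), (0.75, array([202.2, 350.8]))]
frame [(0.86, array([215.5, 302.8, 240.5, 364.5]))] [(0.7, array([230.3, 351.4]))]
pusher [(0.7, array([225.4, 306.4, 252.1, 337.4]))] [(0.84, array([232.2, 319.1])), (0.46, array([226.5, 319.2]))]
stand [(0.74, array([209.4, 284.1, 327.7, 412.2])), (0.72, array([140.4, 220.8, 248.3, 324.5]))] [(0.79, array([269.5, 363.6])), (0.62, array([196.2, 291.7]))]
brass org pred [[203.31768485 349.89876797]] frame org [[233.46782075 347.7013179 ]]
```

View pics/c5.png

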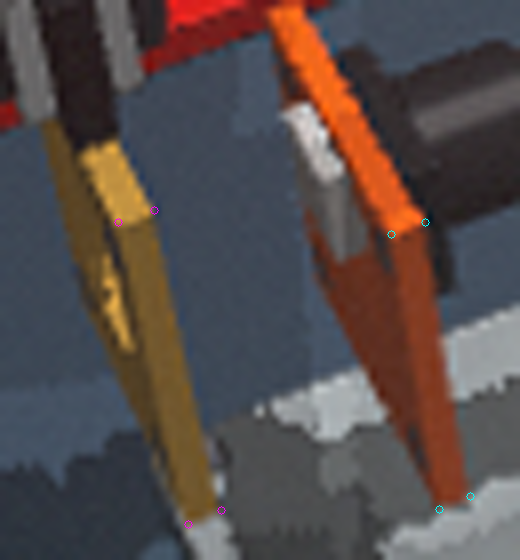

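The predicted corners lie on the real ones within about 0.5 px for both plates, so the heights and the lateral offset hold. The lower network reading was just inexact. I'll thread the window over the tip and stop short of the frame.

```bash
python3 -m jog '[[0.006,0,0.0005,0,0],[0.014,0,0.0006,0,0],[0.022,0,0.0006,0,0],[0.028,0,0.0006,0,0],[0.032,0,0.0006,0,0],[0.032,0,0.0006,0,0],[0.032,0,0.0006,0,0]]'
python3 -m jog '[[0,0,0,0,0],[0,0,0,0,0]]'
python3 - <<'E'
from h import *
to(582.3-.272*3,-265.4-.962*3,181.6,74.3)
s=r.snapshot("scene");im=s["image"]
cv2.imwrite("pics/c6.png",cv2.resize(im[285:370,185:275],None,fx=7,fy=7,interpolation=cv2.INTER_CUBIC)[:,:,::-1])
E
```

```text
time: 9.8
tool_pos: [579.3, -273.2, 181.0]
tcp_rot: [-179.7, -0.1, 74.2]
ft_force: [0.0, 0.5, -1.0]
finger_gap: 6.4
time: 10.0
tool_pos: [579.3, -273.4, 181.0]
tcp_rot: [-179.7, -0.1, 74.2]
ft_force: [0.4, 0.2, -0.6]
finger_gap: 6.5
t 10.0 tcp [ 579.26 -273.44  181.04] [-1.7973e+02 -8.0000e-02  7.4170e+01] F [ 0.44  0.24 -0.63] M [-0.006  0.004 -0.026] gap 6.46
tool dx,dy,dz m, turn: [ 0.0056  0.0007 -0.0006] -0.13
```

View pics/c6.png

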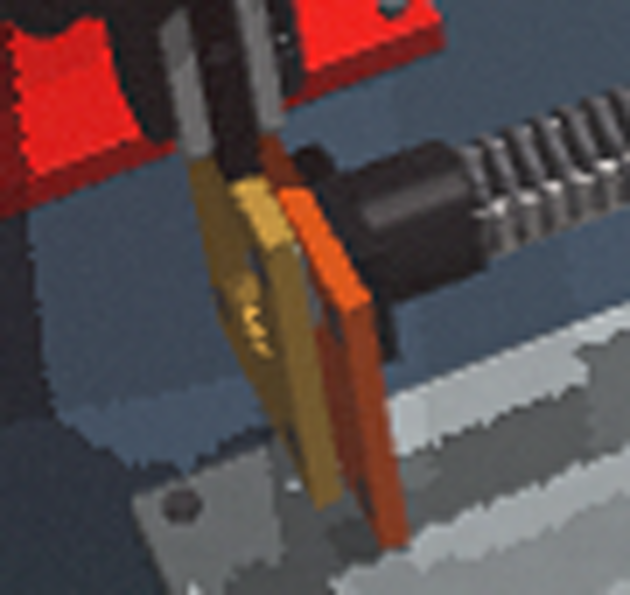

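```bash
python3 -m jog '[[0.002,0.0004,-0.0004,0,0],[0.004,0.0007,-0.0006,0,0],[0.006,0.0007,-0.0006,0,0],[0.007,0.0007,-0.0006,0,0],[0.008,0.0007,-0.0006,0,0],[0.008,0.0007,-0.0006,0,0]]'; python3 -c "from h import *; to(582.3+.272*4,-265.4+.962*4,181.6,74.3)"
```

```text
time: 10.65
tool_pos: [582.0, -266.4, 181.7]
tcp_rot: [-179.7, -0.0, 74.2]
ft_force: [-1.8, -5.0, -1.8]
finger_gap: 6.9
t 10.65 tcp [ 582.03 -266.41  181.71] [-1.7974e+02 -3.0000e-02  7.4150e+01] F [-1.77 -5.02 -1.79] M [-0.975  0.226  0.067] gap 6.93
tool dx,dy,dz m, turn: [ 0.005  -0.      0.0001] -0.15
```

```bash
python3 -m jog '[[0.001,0,0,0,0],[0.002,0,0,0,0],[0.003,0,0,0,0],[0.004,0,0,0,0],[0.005,0,0,0,0],[0.0055,0,0,0,0],[0.0055,0,0,0,0],[0.0055,0,0,0,0]]'; python3 - <<'E'
from h import *
to(582.3+.272*4,-265.4+.962*4,172,74.3)
s=r.snapshot("scene");im=s["image"]
cv2.imwrite("pics/c7.png",cv2.resize(im[285:370,185:275],None,fx=7,fy=7,interpolation=cv2.INTER_CUBIC)[:,:,::-1])
E
```

```text
time: 11.45
tool_pos: [583.1, -262.6, 181.8]
tcp_rot: [-179.7, 0.1, 74.1]
ft_force: [-2.8, -8.8, -3.1]
finger_gap: 6.6
t 11.45 tcp [ 583.09 -262.64  181.78] [-1.7975e+02  1.0000e-01  7.4110e+01] F [-2.8  -8.76 -3.11] M [-1.803  0.432  0.038] gap 6.6
tool dx,dy,dz m, turn: [ 0.0011 -0.      0.0098] -0.19
```

View pics/c7.png

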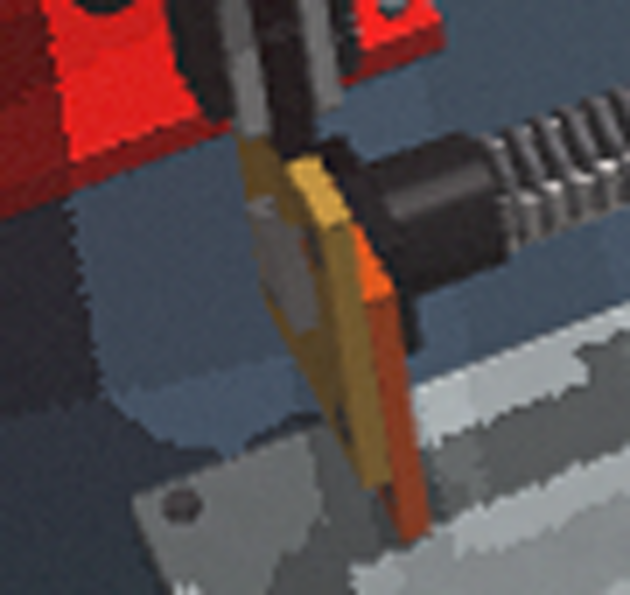

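```bash
python3 -m jog '[[0.001,0,0,0,0],[0.002,0,0,0,0],[0.0028,0,0,0,0],[0.0028,0,0,0,0],[0.0028,0,0,0,0]]';  python3 -c "from h import *; to(582.3+.272*4.5,-265.4+.962*4.5,172,74.3)"
```

```text
time: 12.0
tool_pos: [583.3, -261.7, 181.8]
tcp_rot: [-179.8, 0.3, 74.0]
ft_force: [-2.4, -9.6, -3.6]
finger_gap: 6.5
t 12.0 tcp [ 583.35 -261.71  181.84] [-179.76    0.26   74.05] F [-2.44 -9.59 -3.56] M [-1.938  0.498  0.019] gap 6.51
tool dx,dy,dz m, turn: [ 0.0007 -0.      0.0098] -0.25
```

```bash
python3 -m jog '[[0.0015,0,0,0,0],[0.0028,0,0,0,0],[0.0028,0,0,0,0],[0.0028,0,0.001,0,0],[0.0028,0,0.002,0,0],[0.0028,0,0.003,0,0],[0.0028,0,0.004,0,0],[0.0028,0,0.004,0,0]]';  python3 -c "from h import *; to(582.3+.272*4.5,-265.4+.962*4.5,172,74.3)"
```

```text
time: 12.8
tool_pos: [584.2, -261.1, 179.4]
tcp_rot: [-179.9, 0.4, 74.0]
ft_force: [-3.7, -9.4, 3.0]
finger_gap: 6.4
t 12.8 tcp [ 584.18 -261.15  179.35] [-179.89    0.44   73.99] F [-3.73 -9.44  3.03] M [-1.935  0.678  0.016] gap 6.38
tool dx,dy,dz m, turn: [-0.0001 -0.0007  0.0074] -0.31
```

```bash
python3 -m jog '[[0.0025,0,0.001,0,0],[0.0025,0,0.0018,0,0],[0.0025,0,0.0025,0,0],[0.0025,0,0.0025,0,0]]';  python3 -c "from h import *; to(582.3+.272*4.5,-265.4+.962*4.5,172,74.3)"
```

```text
time: 13.2
tool_pos: [584.6, -261.1, 178.4]
tcp_rot: [-180.0, 0.6, 73.9]
ft_force: [-3.9, -9.8, 3.6]
finger_gap: 6.5
t 13.2 tcp [ 584.65 -261.08  178.36] [-179.99    0.64   73.92] F [-3.94 -9.77  3.6 ] M [-1.935  0.928  0.08 ] gap 6.53
tool dx,dy,dz m, turn: [-0.0003 -0.0011  0.0064] -0.38
```

```bash
python3 -m jog '[[0.0018,-0.0005,0.0015,0.2,0],[0.0018,-0.001,0.0025,0.3,0],[0.0018,-0.001,0.0035,0.3,0],[0.0018,-0.001,0.0045,0.3,0],[0.0018,-0.001,0.0055,0.3,0],[0.0018,-0.001,0.006,0.3,0]]';  python3 -c "from h import *; to(582.3+.272*4,-265.4+.962*4,172,74.3)"
```

```text
time: 13.8
tool_pos: [584.4, -261.3, 174.1]
tcp_rot: [179.8, 0.8, 73.6]
ft_force: [-4.4, -9.9, 3.9]
finger_gap: 6.8
t 13.8 tcp [ 584.41 -261.35  174.09] [179.85   0.83  73.57] F [-4.44 -9.85  3.86] M [-1.918  0.651  0.1  ] gap 6.76
tool dx,dy,dz m, turn: [-0.0005 -0.0009  0.0021] -0.73
```

```bash
python3 -m jog '[[0.001,-0.0005,0.0015,-0.4,0],[0.0005,-0.001,0.002,-0.7,0],[0,-0.001,0.003,-0.7,0],[0,-0.001,0.0038,-0.7,0],[0,-0.001,0.0042,-0.7,0],[0,-0.001,0.0042,-0.7,0]]';  python3 -c "from h import *; to(582.3+.272*3,-265.4+.962*3,169,74.3)"
```

```text
time: 14.4
tool_pos: [584.4, -261.9, 172.3]
tcp_rot: [179.7, 0.9, 74.3]
ft_force: [-1.9, -2.9, 7.9]
finger_gap: 6.6
t 14.4 tcp [ 584.45 -261.86  172.26] [179.66   0.88  74.26] F [-1.9  -2.95  7.86] M [-0.572  0.372 -0.074] gap 6.59
tool dx,dy,dz m, turn: [-0.001  -0.0011  0.0033] -0.04
```

```bash
python3 -m jog '[[0,-0.001,0.001,0,0],[0,-0.001,0.002,0,0],[0,-0.001,0.003,0,0],[0,-0.001,0.0035,0,0]]';  python3 -c "from h import *; to(582.3+.272*3,-265.4+.962*3,169,74.3)"
```

```text
time: 14.8
tool_pos: [584.5, -262.0, 171.0]
tcp_rot: [179.5, 0.9, 74.3]
ft_force: [-2.1, -1.9, 10.9]
finger_gap: 6.7
t 14.8 tcp [ 584.47 -261.95  170.99] [179.48   0.9   74.26] F [-2.11 -1.89 10.89] M [-0.178  0.404 -0.077] gap 6.69
tool dx,dy,dz m, turn: [-0.0009 -0.0011  0.002 ] -0.04
```

```bash
for i in 1 2 ; do python3 -m jog '[[0,-0.0005,0.001,0,0],[0,-0.0005,0.002,0,0],[0,-0.0005,0.003,0,0]]'|tr '\n' ' ';echo; done;  python3 -c "from h import *; to(582.3+.272*3,-265.4+.962*3,169,74.3)"
```

```text
time: 15.1 tool_pos: [584.7, -262.0, 169.8] tcp_rot: [179.4, 0.9, 74.3] ft_force: [-1.4, -1.5, 10.7] finger_gap: 6.6 
time: 15.4 tool_pos: [584.9, -262.0, 168.4] tcp_rot: [179.2, 0.9, 74.3] ft_force: [-2.0, -0.3, 10.5] finger_gap: 6.5 
t 15.4 tcp [ 584.93 -262.04  168.43] [179.23   0.91  74.26] F [-1.98 -0.32 10.46] M [-0.007  0.461 -0.041] gap 6.48
tool dx,dy,dz m, turn: [-0.0009 -0.0016 -0.0006] -0.04
```

```bash
for i in 1 2 ; do python3 -m jog '[[0,-0.0007,0.001,0,0],[0,-0.0007,0.002,0,0],[0,-0.0007,0.003,0,0]]'|tr '\n' ' ';echo; done;  python3 -c "from h import *; to(582.3+.272*3,-265.4+.962*3,169,74.3)"
```

```text
time: 15.7 tool_pos: [585.1, -262.1, 167.5] tcp_rot: [179.1, 0.9, 74.3] ft_force: [-5.5, 0.8, 17.2] finger_gap: 6.7 
time: 16.0 tool_pos: [585.1, -262.1, 167.3] tcp_rot: [179.0, 0.9, 74.3] ft_force: [-8.3, 1.9, 22.6] finger_gap: 6.4 
t 16.0 tcp [ 585.11 -262.11  167.3 ] [178.97   0.94  74.27] F [-8.29  1.94 22.61] M [ 0.471  1.558 -0.01 ] gap 6.42
tool dx,dy,dz m, turn: [-0.0009 -0.0018 -0.0017] -0.03
```

```bash
python3 -m jog '[[0,-0.0012,0.0024,0,0],[0,-0.0012,0.0024,0,0]]'|tr '\n' ' '; echo;  python3 -c "from h import *; to(582.3+.272*3,-265.4+.962*3,169,74.3)"
```

```text
time: 16.2 tool_pos: [584.9, -262.0, 167.4] tcp_rot: [178.8, 1.0, 74.3] ft_force: [-3.0, -0.1, 14.1] finger_gap: 6.7 
t 16.2 tcp [ 584.91 -262.03  167.36] [178.8    0.95  74.27] F [-3.01 -0.13 14.06] M [ 0.09   0.677 -0.015] gap 6.72
tool dx,dy,dz m, turn: [-0.001  -0.0016 -0.0016] -0.03
```

```bash
for i in 1 2; do python3 -m jog '[[0,-0.0006,0.0015,0,0],[0,-0.0006,0.0026,0,0],[0,-0.0006,0.0026,0,0]]'|tr '\n' ' '; echo; done
```

```text
time: 16.5 tool_pos: [584.9, -262.1, 167.3] tcp_rot: [178.7, 1.0, 74.3] ft_force: [-6.1, -0.2, 17.8] finger_gap: 6.5 
time: 16.8 tool_pos: [584.8, -262.0, 167.3] tcp_rot: [178.6, 1.0, 74.3] ft_force: [-6.5, 0.9, 17.2] finger_gap: 6.6
```

```bash
python3 -m jog '[[0,-0.0006,0.002,0,0],[0,-0.0006,0.0029,0,0],[0,-0.0006,0.0029,0,0],[0,-0.0006,0.0029,0,0]]'|tr '\n' ' '
```

```text
time: 17.2 tool_pos: [584.8, -262.0, 167.2] tcp_rot: [178.5, 1.0, 74.3] ft_force: [-7.9, 0.9, 18.9] finger_gap: 6.3
```

```bash
python3 -m jog '[[0,-0.0006,0.003,0,0],[0,-0.0006,0.003,0,0],[0,-0.0006,0.003,0,0],[0,-0.0006,0.003,0,0],[0,-0.0006,0.003,0,0],[0,-0.0006,0.003,0,0],[0,-0.0006,0.003,0,0],[0,-0.0006,0.003,0,0]]'|tr '\n' ' '
```

```text
time: 18.0 tool_pos: [584.8, -262.0, 167.2] tcp_rot: [178.4, 1.0, 74.3] ft_force: [-8.4, 2.5, 19.2] finger_gap: 6.4
```

The anvil is felt at TCP z ≈ 167.3, about 4 mm below the rail tops. Sliding read about 10.6 N. The press held about 19.2 N, or 8.6 N over, for 0.7 s. Now I'll unload and release.

```bash
python3 -m jog '[[0,0,0.0015,0,0],[0,0,0.0005,0,0],[0,0,0,0,0],[0,0,0,0,0]]'|tr '\n' ' '; python3 -m jog '[[0,0,0,0,0],[0,0,0,0,0]]' 20|tr '\n' ' '; python3 -m jog '[[0,0,0,0,15],[0,0,0,0,25],[0,0,0,0,30],[0,0,0,0,35]]'|tr '\n' ' '
```

```text
time: 18.4 tool_pos: [584.6, -261.9, 167.4] tcp_rot: [178.4, 1.0, 74.3] ft_force: [-4.0, -1.6, 6.0] finger_gap: 6.8 time: 18.6 tool_pos: [584.6, -261.9, 167.4] tcp_rot: [178.4, 1.0, 74.3] ft_force: [-1.7, -2.2, 4.4] finger_gap: 6.3 time: 19.0 tool_pos: [584.6, -261.6, 167.0] tcp_rot: [178.4, 1.0, 74.3] ft_force: [-0.5, 0.7, -0.3] finger_gap: 30.0
```

```bash
python3 -m jog '[[0,0,-0.01,0,35],[0,0,-0.025,0,35],[0,0,-0.05,0,35],[0,0,-0.09,0,35],[0,0,-0.13,0,35],[0,0,-0.17,0,35],[0,0,-0.19,0,35],[0,0,-0.19,0,35]]'|tr '\n' ' '; python3 - <<'E'
from h import *
s=r.snapshot("scene");t=r.snapshot("top")
b=np.array([583.3,-262.5]);a=np.radians(74.3);u=np.array([np.cos(a),np.sin(a)]);v=np.array([-u[1],u[0]])
A=cv2.resize(s["image"][270:380,190:290],None,fx=5,fy=5,interpolation=cv2.INTER_CUBIC)[:,:,::-1].copy()
seat=np.array([582.3,-265.4])+0.8*u
for c,w,z in((seat+3*u,60,115.9-50),(seat+3*u,60,115.9+24),(seat+9*u,64,62),(seat+9*u,64,132)):
    q=proj(s,[np.r_[c-v*w/2-3*u,z]])[0]; cv2.circle(A,tuple(np.round((q-[190,270]+.5)*5).astype(int)),4,(255,0,255),1)
B=cv2.resize(t["image"][150:260,370:430+60],None,fx=5,fy=5,interpolation=cv2.INTER_CUBIC)[:,:,::-1]
cv2.imwrite("pics/c8.png",np.hstack([A,B[:,300:]])); cv2.imwrite("pics/full.png",np.vstack([s["image"][150:400,100:500]])[:,:,::-1])
E
```

```text
time: 19.8 tool_pos: [581.8, -257.7, 364.1] tcp_rot: [177.9, 1.1, 74.3] ft_force: [1.0, -0.3, 0.6] finger_gap: 29.7
```

View pics/c8.png

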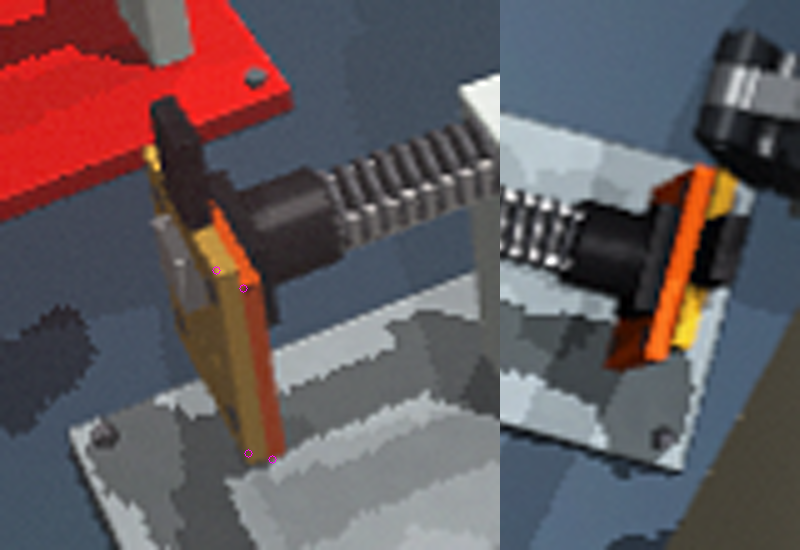

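The brass plate stands behind the tip, at crop (180,260), with its shoulder above the tip. The frame lies flush behind it on the bar at (240,270), and the gripper is clear. I'll hand in.

```bash
python3 -c "from h import *; sense(); print(r.hand_in())"
```

```text
t 19.9 tcp [ 580.62 -257.11  358.19] [178.3    1.01  74.3 ] F [-0.01  0.55 -0.6 ] M [0.079 0.048 0.007] gap 29.87
the job is handed in; nothing more can be done
None
```

The brass plate now hangs on the grey stand's hook between the tip and the orange frame, with its tongue in the channel. I handed the job in at 19.9 s with the gripper clear.

- **Pushing the frame back:** the force on the tool reached about 11 N at most, well under the frame's 18 N limit. The gripper stayed above the frame.
- **Anvil:** I felt it about 4 mm below the rail tops, within the 2 to 8 mm given.
- **Press:** sliding read about 10.6 N in the squeeze. I held the final press at about 19.2 N, roughly 8.6 N over sliding, for 0.7 s. An earlier feel step briefly reached about 12 N over.
- **Last picture:** the plate stands behind the tip and the frame lies flush behind it, still on the hook.

**What did not agree:**
- The sliding resistance, with the plate's weight counted, came to about 12.5 N. That is above the 5 to 9 N given.
- While pressing, there was a sideways force of up to about 8 N.
- The tool, and so probably the plate, ended tilted by about 1.5 to 2° and 1 to 2 mm off the bar's middle.
- In the last picture the plate's near corners sat about 1 px (about 2 mm) lower than predicted, which the tilt may explain in part.
- I did not check the rest of the bench separately in a final full view.

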